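# Press the missing stop peg into the shelf

### The job

One of the three steel stop pegs along the front edge of the cream shelf is out of its hole and stands loose on the board. Put it back in the empty hole between the two fitted pegs and press it fully home, straight down, so that it stands upright and as low as its neighbours; the hole has a sharp edge and is not exactly where it was marked out, so feel for it lightly: while the peg is not yet in the hole, never push it against the laminate with more than 30 N. Let go of the peg and leave the crockery, jar and grinder where they stand.

Things in the scene. Friction and masses are not known exactly. Their poses are not given: they have to be found in the camera images.
- peg_mid (a point): Centre of the loose stop peg, half-way up: plain steel round bar, 16 mm diameter, 60 mm tall, about 95 g, square-cut foot without chamfer, low dome on the top 3 mm and a fine groove 8 mm below the top. It stands upright at first on the left (+y) half of the shelf's top, near the front edge. z points up the peg to the dome.
- hole_spot (a point): Where the empty hole was marked out, on the shelf's top face. The board was screwed on by eye: the hole's true centre is up to 6 mm off along x and along y. Round, 17 mm wide, 16 mm deep, blind, sharp unchamfered rim. From 10 mm down springy nylon fingers grip the peg: push on with about 10 N to the flat bottom. Home: the peg stands 44 mm proud, peg_mid 14 mm above here. Axes: the shelf's.
- shelf: Fixed low chipboard shelf in cream laminate: deck 260 mm deep (x), 660 mm wide (y), 25 mm thick, its flat top 110 mm above the worktop. Origin: centre of its footprint, on the worktop; x points to its back, y to the left along it, z up. Two pegs like the loose one are fitted 110 mm to either side (y) of the empty hole, 44 mm proud; the row is 30 mm behind the front edge.
- katoris: Bystander: three nested steel katoris, 103 mm diameter, 64 mm tall together, on the back half of the shelf. Origin: centre of the underside.
- jar: Bystander: empty clamp-lid glass jar, 95 mm diameter, 131 mm tall, on the back half of the shelf. Origin: centre of the underside.
- grinder: Bystander: black plastic spice grinder, 90 mm diameter, 166 mm tall, at the back right (-y) of the shelf. Origin: centre of the underside.
- saucer: Bystander: white porcelain saucer, 120 mm diameter, 15 mm tall, at the back left of the shelf. Origin: centre of the underside.
- cup: Bystander: small white porcelain tea cup, 77 mm diameter, 60 mm tall, upturned on the saucer. Origin: centre of its mouth, which faces down.

How it is judged:
By the outcome, as a careful person would: the job done as asked, in the order asked, and still so for the second after the job is handed in, with the robot touching nothing.
It also fails if it takes over 67 s, if anything falls off the work surface, if the arm or the gripper's body presses on something with over 40 N, if the wrist force passes 120 N, or if a joint passes its speed limit or range.

### The arm

A 6-joint arm with a two-finger parallel gripper is mounted at the origin on the work surface. World frame = base frame: x ahead of the robot, y to its left, z up, the work surface at z = 0. Lengths are in m, angles in rad, forces in N, time in s.
With the tool pointing down it reaches from about 0.425 to 0.95 m from the base axis. Payload 3.5 kg.
Tool frame: the origin (TCP) lies on the centre line of the jaws, within the pads' length; the fingertips stand 11 mm ahead of it and the grasp point (between the pads) lies 8 mm behind it; y points along the fingers, x is the direction in which the jaws open and shut, and the axes are right-handed (so a half turn about y gives the same grasp; the last joint's range is limited). The gripper opens to 85 mm and grips with 20 to 120 N. Pads are 22 mm wide; open, the fingers measure 114 mm over their backs; the gripper's body (76 mm by 85 mm) begins 54 mm behind the grasp point. The pads swing forward as they close: fully open they stand 13 mm farther back than shut.
Start: joints at [-1.462, 0.286, 1.577, -0, 1.279, -0.15], TCP at [0.173, -0.653, 0.242] pointing down, gripper open.
Joint ranges: [-2.77, 2.77], [-0.9, 2.22], [0.21, 2.48], [-1.53, 4.67], [0.24, 2.81], [-2.84, 2.84]. Speed limits (rad/s): [2.79, 2.79, 3.14, 3.14, 3.14, 3.14].

### API

Orientations are given as a unit quaternion [x, y, z, w].
In Python, from plant import get_state, read_camera, sign_off gives the robot as it stands.
- The arm moves only by the shell command python3 -m inch 'ROWS' [FORCE]. ROWS is JSON, a list of rows, each an object of numbers: "ax", "ay", "az": the turn, a rotation vector about the tool's x, y, z in rad; "x", "y", "z": the shift along the tool's x, y, z in mm; "hand": the closure, from -1 (fully open) to 1 (shut). In form: [{"ax": .., "ay": .., "az": .., "x": .., "y": .., "z": .., "hand": ..}, ...]. A call has 1 to 5 rows; each row shifts and turns the commanded pose from where the row before left it, along the tool's axes as they then stand; what a row does not reach is not made up. A row lasts 1/12 s, in which the tool goes at most 41.7 mm and 7.16 degrees, less where a joint would pass 70% of its speed; a pose out of reach is approached as far as the arm can. A call with a gripper value outside its range is refused whole. The fingers move at their own pace and stop on an object; FORCE is the grip in N (left out, the last holds). Time passes only in rows, so rows that do not move let the fingers close. It gives the time, the measured TCP pose, the force and the opening at its end, in the units of the state.
- get_state(): the state, without advancing time (a new reading comes with each control period).
- read_camera(name): name is "side" or "top" or "wrist"; returns a dict with "img" (480x640x3 uint8, red, green, blue), "fov_y" (degrees; the focal length in pixels is half the picture's height over the tangent of half this angle, whatever the lens; pixels are square), "cx", "cy" (the principal point, pixels), "T" (4x4, takes a point from camera to world coordinates); the wrist camera has in their place "T_tool_cam" (4x4, takes a point from camera to tool coordinates, whose origin is the TCP and whose axes are the tool frame's). Camera axes: x right, y down, z forward; pixel columns grow to the right and rows downward; lengths in m; the calibration is good to about 2 mm. A picture is of the moment at which its call begins: read the wrist's pose just before it. There is no depth.
- sign_off(): hands the job in, once; it reports no verdict.
The state is a dict: "time": time; "qpos": joint angles; "dq": joint speeds; "joint_efforts": joint torques, N m; "eef_pos": TCP position; "tcp_rot": TCP orientation; "contact_force": force on the tool from outside, world axes, zero at the start; "wrist_torque": the same for the moment, N m; "opening": opening from 0.0 (shut) to 1.0 (fully open).
Only numpy, scipy, OpenCV 4.12 (cv2) and the standard library are available. Lean on these libraries where they do the work, as an engineer would, in place of code of your own. Each camera call takes 0.05 s, during which the arm holds its last target. There are 200 camera calls.

## Working session

There is one attempt and no reset: what is moved stays moved. The work goes in short steps, Python scripts to look and compute and a shell command to move; the robot and the scene stay as the last step left them, time stands still between calls to the robot, and variables do not carry over. Pictures are saved under pics/ and viewed, about 8 in all and at most 12, crops included, and the job is handed in when it is done.

```bash
mkdir -p pics; cat > h.py <<'E'
import numpy as np, cv2
from plant import get_state, read_camera
from scipy.spatial.transform import Rotation as R
def shot(name,fn):
    s=get_state(); c=read_camera(name)
    cv2.imwrite('pics/'+fn+'.png',c['img'][:,:,::-1])
    if name=='wrist':
        T=np.eye(4);T[:3,:3]=R.from_quat(s['tcp_rot']).as_matrix();T[:3,3]=s['eef_pos'];T=T@np.array(c['T_tool_cam'])
    else: T=np.array(c['T'])
    f=240/np.tan(np.radians(c['fov_y'])/2)
    np.savez('pics/'+fn+'.npz',T=T,f=f,cx=c['cx'],cy=c['cy'])
    return c
def ray(fn,u,v,z):
    d=np.load('pics/'+fn+'.npz');T=d['T']
    r=T[:3,:3]@np.array([(u-d['cx'])/d['f'],(v-d['cy'])/d['f'],1]);o=T[:3,3]
    return o+r*(z-o[2])/r[2]
def proj(fn,p):
    d=np.load('pics/'+fn+'.npz');T=d['T'];q=T[:3,:3].T@(np.array(p)-T[:3,3])
    return q[:2]/q[2]*d['f']+[d['cx'],d['cy']]
E
python3 - <<'E'
from h import *
for n in('top','side'): shot(n,n+'1'); d=np.load(f'pics/{n}1.npz'); print(d['T'].round(3),d['f'])
print(get_state())
E
ls
```

```text
[[ 0.029 -0.983  0.179  0.437]
 [-0.999 -0.034 -0.029  0.024]
 [ 0.035 -0.178 -0.983  0.926]
 [ 0.     0.     0.     1.   ]] 505.7689732712169
[[-0.733 -0.446  0.513  0.134]
 [-0.68   0.485 -0.55   0.497]
 [-0.004 -0.752 -0.659  0.687]
 [ 0.     0.     0.     1.   ]] 505.35107296125847
{'time': 0.1, 'qpos': array([-1.46194906e+00,  2.87107947e-01,  1.57802176e+00, -4.09331776e-05,
        1.27860761e+00, -1.49994148e-01]), 'dq': array([ 4.63089763e-04, -1.38624543e-03, -4.04421718e-03,  2.84592531e-04,
       -9.78857345e-05, -2.74336032e-03]), 'joint_efforts': array([ 5.97465169e-04, -4.07297194e+01, -2.93700600e+01, -1.32668965e-04,
        3.38522565e-03, -6.93377771e-06]), 'eef_pos': array([ 0.17273422, -0.65193513,  0.24106968]), 'tcp_rot': array([-0.55981301,  0.43182001, -0.43074997,  0.56088799]), 'contact_force': array([-0.32022777,  0.58405971, -0.0845878 ]), 'wrist_torque': array([ 0.02311161, -0.02420459, -0.03805584]), 'opening': 0.9968613472221898}
h.py
pics
```

View pics/top1.png

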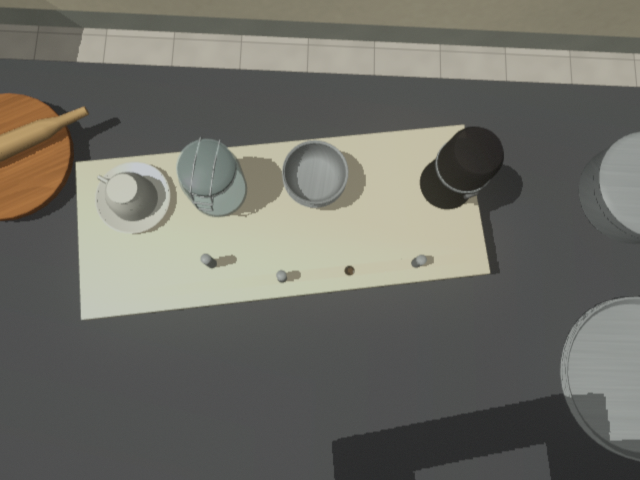

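View pics/side1.png

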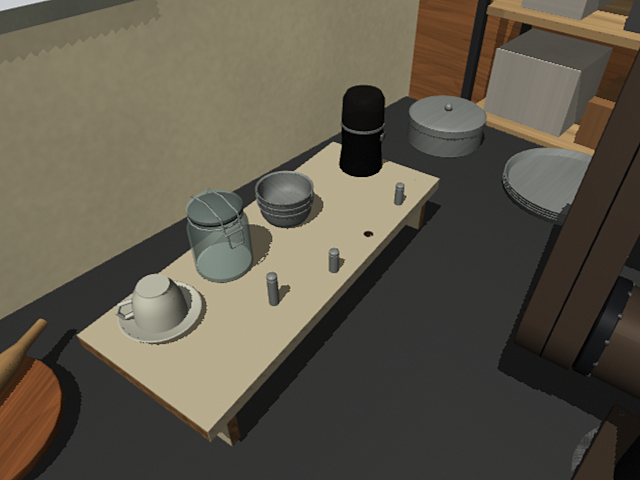

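Top view: the loose peg is at about (207,259), the hole at (349,270) and the fitted pegs at (282,275) and (420,261). Next I'll convert these to positions.

```bash
python3 - <<'E'
from h import *
print('hole',ray('top1',349,270.5,.11),ray('side1',368.5,234,.11))
for n,u,v,z in(('loose',206,258.5,.17),('L',282,275,.154),('R',420.5,260.5,.154)): print(n,ray('top1',u,v,z))
print('side loose top',ray('side1',272,275,.17),'L',ray('side1',334,251,.154),'R',ray('side1',400,185,.154))
print('shelf corners',[ray('top1',u,v,.11).round(3) for u,v in((81,319),(490,271),(76,161),(466,126))])
print('jar base',ray('side1',222,262,.11))
s=get_state();print(R.from_quat(s['tcp_rot']).as_matrix().round(3))
c=read_camera('wrist');print(np.array(c['T_tool_cam']).round(3),c['fov_y'])
a=cv2.imread('pics/top1.png')[225:305,180:450];cv2.imwrite('pics/c1.png',cv2.resize(a,None,fx=2.96,fy=2.96,interpolation=cv2.INTER_CUBIC))
E
```

```text
hole [ 0.54051747 -0.05320225  0.11      ] [ 0.53903657 -0.05047301  0.11      ]
loose [0.54389911 0.16765481 0.17      ]
L [0.52461046 0.05357233 0.154     ]
R [ 0.55423632 -0.16006822  0.154     ]
side loose top [0.54177375 0.1716567  0.17      ] L [0.52200303 0.05974697 0.154     ] R [ 0.55314186 -0.1552938   0.154     ]
shelf corners [array([0.45 , 0.367, 0.11 ]), array([ 0.547, -0.285,  0.11 ]), array([0.708, 0.404, 0.11 ]), array([ 0.799, -0.252,  0.11 ])]
jar base [0.67229131 0.1694065  0.11      ]
[[ 0.256 -0.     0.967]
 [-0.967  0.002  0.256]
 [-0.002 -1.     0.   ]]
[[ 1.    -0.    -0.     0.   ]
 [ 0.    -0.261  0.965 -0.133]
 [-0.    -0.965 -0.261  0.067]
 [ 0.     0.     0.     1.   ]] 66.13622029004597
```

View pics/c1.png

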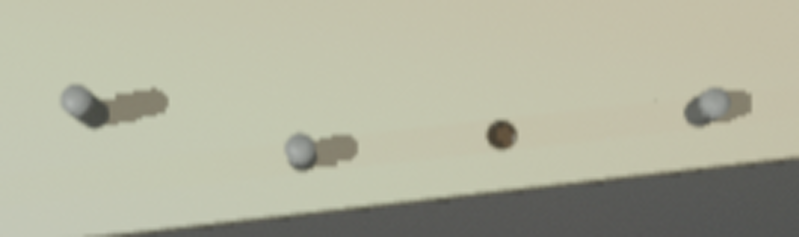

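```bash
python3 -m inch '[{"x":-18,"z":29,"y":-1},{"x":-18,"z":29,"y":-1},{"x":-18,"z":29,"y":-1},{"x":-18,"z":29,"y":-1},{"x":-18,"z":29,"y":-1}]'
python3 -m inch '[{"x":-18,"z":29},{"x":-18,"z":29},{"x":-18,"z":29},{"x":-18,"z":29},{"x":-18,"z":29}]'
python3 -m inch '[{"x":-18,"z":29},{"x":-18,"z":29},{"x":-19,"z":29},{"x":-19,"z":29}]'
python3 -m inch '[{"x":-33,"z":14.5},{"x":-33,"z":14.5},{"x":-33,"z":14.5},{"x":-33,"z":14.5},{"x":-33,"z":14.5}]'
python3 -m inch '[{"x":-33,"z":14.5},{"x":-33,"z":14.5},{}]'
python3 -c "
from h import *
shot('wrist','w1');s=get_state();print(s['eef_pos'],s['qpos'],R.from_quat(s['tcp_rot']).as_matrix().round(3))"
```

```text
[ 0.1727188  -0.65212834  0.24143643] [-1.46201307e+00  2.86921828e-01  1.57757374e+00 -1.29846097e-05
  1.27863202e+00 -1.50035643e-01] [[ 0.256 -0.     0.967]
 [-0.967  0.002  0.256]
 [-0.002 -1.     0.   ]]validation failed for argument at $[0]...
validation failed for argument at $[0]...
validation failed for argument at $[0]...
validation failed for argument at $[0]...
validation failed for argument at $[0]...
```

View pics/w1.png

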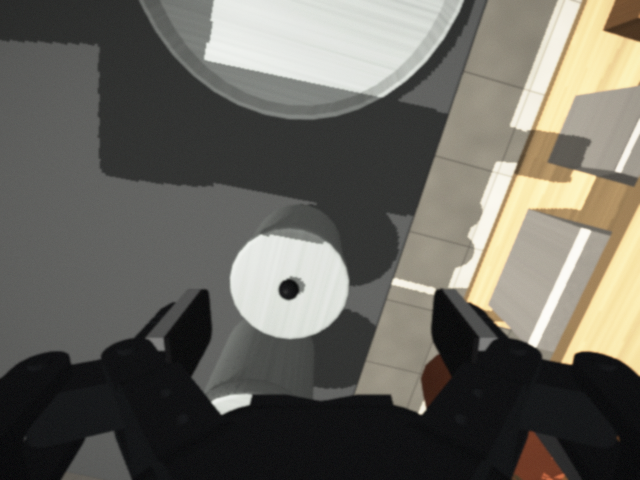

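The calls were refused and nothing moved, probably because every key is required. The wrist view shows a knobbed object below the gripper and a plate ahead, so I'll rise a bit first.

```bash

python3 -m inch '[{"ax":0,"ay":0,"az":0,"x":0,"y":-30,"z":0,"hand":-1},{"ax":0,"ay":0,"az":0,"x":-18,"y":-15,"z":29,"hand":-1},{"ax":0,"ay":0,"az":0,"x":-18,"y":0,"z":29,"hand":-1},{"ax":0,"ay":0,"az":0,"x":-18,"y":0,"z":29,"hand":-1},{"ax":0,"ay":0,"az":0,"x":-18,"y":0,"z":29,"hand":-1}]' 40
```

```text
time: 0.62
eef_pos: [0.2671, -0.5522, 0.2876]
tcp_rot: [0.56, -0.431, 0.432, -0.56]
contact_force: [0.7, -0.5, -0.6]
opening: 0.998
```

```bash

python3 -m inch '[{"ax":0,"ay":0,"az":0,"x":-18,"y":0,"z":29,"hand":-1},{"ax":0,"ay":0,"az":0,"x":-18,"y":0,"z":29,"hand":-1},{"ax":0,"ay":0,"az":0,"x":-18,"y":0,"z":29,"hand":-1},{"ax":0,"ay":0,"az":0,"x":-18,"y":0,"z":29,"hand":-1},{"ax":0,"ay":0,"az":0,"x":-18,"y":0,"z":29,"hand":-1}]'
python3 -m inch '[{"ax":0,"ay":0,"az":0,"x":-18,"y":0,"z":29,"hand":-1},{"ax":0,"ay":0,"az":0,"x":-18,"y":0,"z":29,"hand":-1},{"ax":0,"ay":0,"az":0,"x":-18,"y":0,"z":29,"hand":-1},{"ax":0,"ay":0,"az":0,"x":-18,"y":0,"z":29,"hand":-1},{"ax":0,"ay":0,"az":0,"x":-22,"y":0,"z":22,"hand":-1}]'
python3 -m inch '[{"ax":0,"ay":0,"az":0,"x":-32,"y":0,"z":13,"hand":-1},{"ax":0,"ay":0,"az":0,"x":-32,"y":0,"z":13,"hand":-1},{"ax":0,"ay":0,"az":0,"x":-32,"y":0,"z":13,"hand":-1},{"ax":0,"ay":0,"az":0,"x":-32,"y":0,"z":13,"hand":-1},{"ax":0,"ay":0,"az":0,"x":-32,"y":0,"z":13,"hand":-1}]'
python3 -m inch '[{"ax":0,"ay":0,"az":0,"x":-32,"y":20,"z":13,"hand":-1},{"ax":0,"ay":0,"az":0,"x":-30,"y":20,"z":10,"hand":-1},{"ax":0,"ay":0,"az":0,"x":0,"y":0,"z":0,"hand":-1}]'
python3 -c "
from h import *
shot('wrist','w2');s=get_state();print(s['eef_pos'],s['qpos'],R.from_quat(s['tcp_rot']).as_matrix().round(3))"
```

```text
time: 1.03
eef_pos: [0.3844, -0.4276, 0.2872]
tcp_rot: [-0.56, 0.431, -0.431, 0.56]
contact_force: [1.7, -0.1, -0.0]
opening: 1.002
time: 1.45
eef_pos: [0.4944, -0.3015, 0.2871]
tcp_rot: [-0.56, 0.431, -0.431, 0.561]
contact_force: [0.6, -0.1, -0.1]
opening: 1.001
time: 1.87
eef_pos: [0.5147, -0.1299, 0.2872]
tcp_rot: [-0.56, 0.431, -0.431, 0.56]
contact_force: [0.1, 0.4, 0.1]
opening: 1.003
time: 2.12
eef_pos: [0.5188, -0.0604, 0.2427]
tcp_rot: [0.562, -0.433, 0.427, -0.561]
contact_force: [-1.3, -0.1, -1.0]
opening: 0.999
[ 0.519607   -0.06283862  0.24443798] [-3.14420963e-01 -4.94646526e-02  1.94096944e+00  1.70887342e-04
  1.25572909e+00  9.93052331e-01] [[ 0.26  -0.005  0.966]
 [-0.966  0.002  0.26 ]
 [-0.003 -1.    -0.005]]
```

View pics/w2.png

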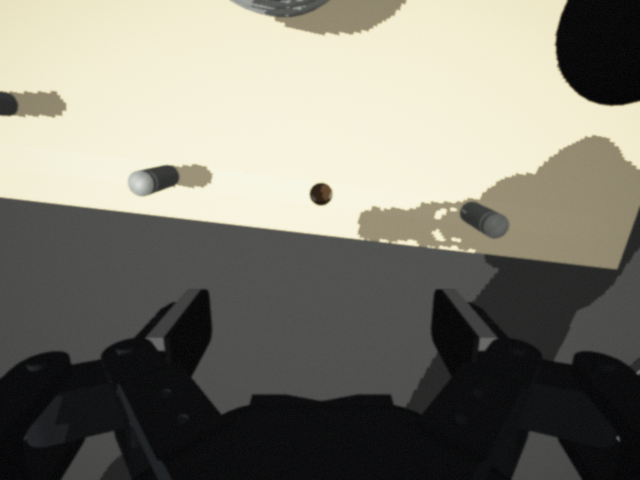

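Wrist view: hole at (320.5,193.5), fitted peg domes at about (141,182) and (494,226). Loose peg is just off-frame at the left.

```bash
python3 - <<'E'
from h import *
print(ray('w2',320.5,193.5,.11),ray('w2',141,182,.154),ray('w2',494,226,.154),ray('w2',18,103,.11))
s=get_state();Rm=R.from_quat(s['tcp_rot']).as_matrix()
print(Rm.T@(np.array([.543,.170,.2])-s['eef_pos'])*1e3,s['eef_pos'])
E
```

```text
[ 0.54188912 -0.05317022  0.11      ] [0.52742127 0.05431952 0.154     ] [ 0.55743668 -0.16020269  0.154     ] [0.54795482 0.16253016 0.11      ]
[-218.58476935   44.7551477    83.38743911] [ 0.519607   -0.06283862  0.24443798]
```

```bash

python3 -m inch '[{"ax":0,"ay":0,"az":0,"x":-31,"y":0,"z":12,"hand":-1},{"ax":0,"ay":0,"az":0,"x":-31,"y":0,"z":12,"hand":-1},{"ax":0,"ay":0,"az":0,"x":-31,"y":0,"z":12,"hand":-1},{"ax":0,"ay":0,"az":0,"x":-31,"y":0,"z":12,"hand":-1},{"ax":0,"ay":0,"az":0,"x":-31,"y":0,"z":12,"hand":-1}]'
python3 -m inch '[{"ax":0,"ay":0,"az":0,"x":-31,"y":6,"z":10,"hand":-1},{"ax":0,"ay":0,"az":0,"x":-22,"y":12,"z":8,"hand":-1},{"ax":0,"ay":0,"az":0,"x":-11,"y":12,"z":5,"hand":-1},{"ax":0,"ay":0,"az":0,"x":0,"y":0,"z":0,"hand":-1},{"ax":0,"ay":0,"az":0,"x":0,"y":0,"z":0,"hand":-1}]'
python3 -c "
from h import *
shot('wrist','w3');s=get_state();print(s['eef_pos'],s['contact_force'],R.from_quat(s['tcp_rot']).as_matrix().round(3))"
```

```text
time: 2.58
eef_pos: [0.5403, 0.0996, 0.2484]
tcp_rot: [-0.56, 0.431, -0.432, 0.56]
contact_force: [0.4, -0.1, -0.5]
opening: 1.002
time: 3.0
eef_pos: [0.5452, 0.1663, 0.2163]
tcp_rot: [0.561, -0.432, 0.431, -0.56]
contact_force: [0.8, -0.2, -0.2]
opening: 1.003
[0.54567686 0.16586083 0.21716962] [-0.08697494 -0.05652271  0.44614047] [[ 0.255 -0.001  0.967]
 [-0.967 -0.001  0.255]
 [ 0.001 -1.    -0.001]]
```

View pics/w3.png

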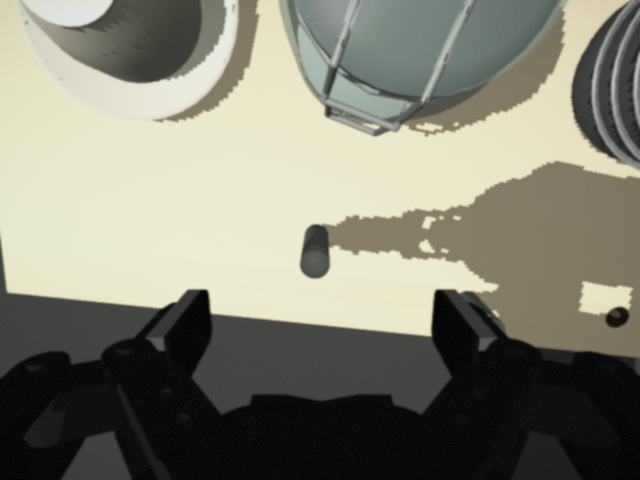

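Wrist view: the loose peg's dome centre is at about (315,263) and its foot near (316,230). The jar lid is well ahead of it.

```bash
python3 - <<'E'
from h import *
p=ray('w3',315,263,.168);s=get_state();Rm=R.from_quat(s['tcp_rot']).as_matrix()
print(p,ray('w3',616.5,317,.11)); p[2]=.144; print(Rm.T@(p-s['eef_pos'])*1e3,s['eef_pos'])
E
```

```text
[0.54617319 0.16945866 0.168     ] [ 0.54125907 -0.0540467   0.11      ]
[-3.40269214 73.16615602  1.45561927] [0.54567686 0.16586083 0.21716962]
```

```bash

python3 -m inch '[{"ax":0,"ay":0,"az":0,"x":-3.4,"y":15,"z":1.5,"hand":-1},{"ax":0,"ay":0,"az":0,"x":0,"y":20,"z":0,"hand":-1},{"ax":0,"ay":0,"az":0,"x":0,"y":20,"z":0,"hand":-1},{"ax":0,"ay":0,"az":0,"x":0,"y":14,"z":0,"hand":-1},{"ax":0,"ay":0,"az":0,"x":0,"y":4,"z":0,"hand":-1}]'
python3 -m inch '[{"ax":0,"ay":0,"az":0,"x":0,"y":0,"z":0,"hand":-1},{"ax":0,"ay":0,"az":0,"x":0,"y":0,"z":0,"hand":0.2},{"ax":0,"ay":0,"az":0,"x":0,"y":0,"z":0,"hand":0.4},{"ax":0,"ay":0,"az":0,"x":0,"y":0,"z":0,"hand":0.5},{"ax":0,"ay":0,"az":0,"x":0,"y":0,"z":0,"hand":0.6}]' 60
python3 -m inch '[{"ax":0,"ay":0,"az":0,"x":0,"y":0,"z":0,"hand":0.7},{"ax":0,"ay":0,"az":0,"x":0,"y":0,"z":0,"hand":0.8},{"ax":0,"ay":0,"az":0,"x":0,"y":0,"z":0,"hand":1},{"ax":0,"ay":0,"az":0,"x":0,"y":0,"z":0,"hand":1},{"ax":0,"ay":0,"az":0,"x":0,"y":0,"z":0,"hand":1}]' 60
```

```text
time: 3.47
eef_pos: [0.5451, 0.1688, 0.1423]
tcp_rot: [0.561, -0.433, 0.431, -0.559]
contact_force: [0.2, -0.1, 0.5]
opening: 1.001
time: 3.88
eef_pos: [0.5467, 0.1708, 0.1456]
tcp_rot: [-0.56, 0.431, -0.432, 0.561]
contact_force: [0.7, 0.4, -0.3]
opening: 0.461
time: 4.3
eef_pos: [0.5463, 0.1709, 0.145]
tcp_rot: [-0.56, 0.431, -0.431, 0.561]
contact_force: [-0.3, 0.6, 3.1]
opening: 0.168
```

```bash

python3 -m inch '[{"ax":0,"ay":0,"az":0,"x":0,"y":0,"z":0,"hand":1},{"ax":0,"ay":0,"az":0,"x":0,"y":-10,"z":0,"hand":1},{"ax":0,"ay":0,"az":0,"x":0,"y":-20,"z":0,"hand":1},{"ax":0,"ay":0,"az":0,"x":0,"y":-20,"z":0,"hand":1},{"ax":0,"ay":0,"az":0,"x":0,"y":-15,"z":0,"hand":1}]'
python3 -m inch '[{"ax":0,"ay":0,"az":0,"x":15,"y":0,"z":-4,"hand":1},{"ax":0,"ay":0,"az":0,"x":25,"y":0,"z":-7,"hand":1},{"ax":0,"ay":0,"az":0,"x":30,"y":0,"z":-9,"hand":1},{"ax":0,"ay":0,"az":0,"x":30,"y":0,"z":-9,"hand":1},{"ax":0,"ay":0,"az":0,"x":30,"y":0,"z":-9,"hand":1}]'
python3 -m inch '[{"ax":0,"ay":0,"az":0,"x":30,"y":0,"z":-9,"hand":1},{"ax":0,"ay":0,"az":0,"x":30,"y":0,"z":-8,"hand":1},{"ax":0,"ay":0,"az":0,"x":18,"y":0,"z":-5,"hand":1},{"ax":0,"ay":0,"az":0,"x":7,"y":0,"z":-2,"hand":1},{"ax":0,"ay":0,"az":0,"x":0,"y":0,"z":0,"hand":1}]'
python3 -m inch '[{"ax":0,"ay":0,"az":0,"x":0,"y":20,"z":0,"hand":1},{"ax":0,"ay":0,"az":0,"x":0,"y":20,"z":0,"hand":1},{"ax":0,"ay":0,"az":0,"x":0,"y":8,"z":0,"hand":1},{"ax":0,"ay":0,"az":0,"x":0,"y":0,"z":0,"hand":1},{"ax":0,"ay":0,"az":0,"x":0,"y":0,"z":0,"hand":1}]'
python3 -c "
from h import *
shot('wrist','w4');s=get_state();print(s['eef_pos'],s['contact_force'],s['opening'],R.from_quat(s['tcp_rot']).as_matrix().round(4), proj('w4',[.541,-.0535,.11]))
a=cv2.imread('pics/w4.png')[180:380,190:450];cv2.imwrite('pics/w4c.png',cv2.resize(a,None,fx=3,fy=3,interpolation=cv2.INTER_CUBIC))"
```

```text
time: 4.72
eef_pos: [0.546, 0.1709, 0.2105]
tcp_rot: [-0.56, 0.431, -0.431, 0.56]
contact_force: [1.2, 0.6, -0.4]
opening: 0.171
time: 5.13
eef_pos: [0.5419, 0.0345, 0.2091]
tcp_rot: [0.561, -0.431, 0.431, -0.56]
contact_force: [-0.1, -0.6, -0.9]
opening: 0.168
time: 5.55
eef_pos: [0.5408, -0.0541, 0.2091]
tcp_rot: [0.56, -0.432, 0.432, -0.56]
contact_force: [0.1, 0.9, -0.5]
opening: 0.164
time: 5.97
eef_pos: [0.5409, -0.0518, 0.1611]
tcp_rot: [0.561, -0.431, 0.431, -0.561]
contact_force: [0.3, -0.0, -0.5]
opening: 0.169
[ 0.54156962 -0.05221037  0.16207896] [-0.24954471  0.10061013 -0.82046033] 0.16844308687451795 [[ 2.570e-01  9.000e-04  9.664e-01]
 [-9.664e-01 -1.000e-04  2.570e-01]
 [ 3.000e-04 -1.000e+00  8.000e-04]] [323.64254455 265.06301413]
```

View pics/w4c.png

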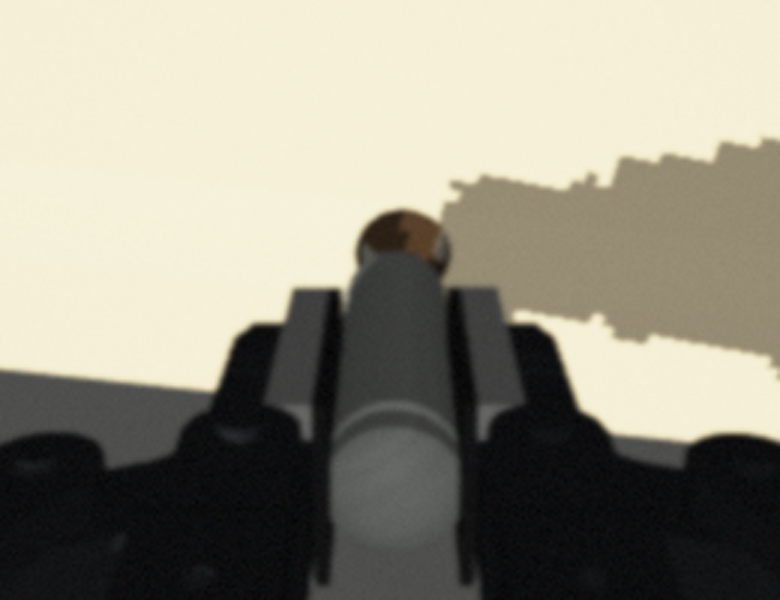

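The crop shows the hole centred near full-frame (324.8,265). The foot of the held peg is centred at about u=322.4, with its far rim at v≈264.

```bash
python3 - <<'E'
from h import *
s=get_state();Rm=R.from_quat(s['tcp_rot']).as_matrix();e=s['eef_pos']
t=np.linspace(0,2*np.pi,73)
def ell(c,r): # returns left,right,top
    q=np.array([proj('w4',[c[0]+r*np.cos(a),c[1]+r*np.sin(a),c[2]]) for a in t]);return q[:,0].min(),q[:,0].max(),q[:,1].min()
from scipy.optimize import fsolve
def fit(z,r,u,v):
    return fsolve(lambda p:(np.mean(ell([*p,z],r)[:2])-u,ell([*p,z],r)[2]-v),[.541,-.053])
h=fit(.11,.0085,324.8,249.7); print('hole',h,ell([*h,.11],.0085))
for z in(.1265,):
    f=fit(z,.008,322.4,264); print('foot',f,f-e[:2],ell([*f,z],.008))
top=fit(.1865,.008,190+395/3,0) if 0 else None
d=np.array([*(h-f),0]);print('tool move',Rm.T@d*1e3,e)
print('pred if at tcp',ell([*e[:2],.1265],.008), proj('w4',[*e[:2],.185]))
E
```

```text
hole [ 0.54118051 -0.05408494] (np.float64(308.73352328328497), np.float64(340.86647671671494), np.float64(249.6999999999999))
foot [ 0.5394439  -0.05319578] [-0.00212572 -0.00098541] (np.float64(305.969117400629), np.float64(338.83088259937074), np.float64(263.99999999999994))
tool move [1.30554386 0.0015912  1.44982372] [ 0.54156962 -0.05221037  0.16207896]
pred if at tcp (np.float64(305.08089364649743), np.float64(338.05337507417465), np.float64(259.46026024968216)) [321.57670711 340.38960017]
```

```bash

python3 -m inch '[{"ax":0,"ay":0,"az":0,"x":1.3,"y":5,"z":1.5,"hand":1},{"ax":0,"ay":0,"az":0,"x":0,"y":5,"z":0,"hand":1},{"ax":0,"ay":0,"az":0,"x":0,"y":3,"z":0,"hand":1},{"ax":0,"ay":0,"az":0,"x":0,"y":0,"z":0,"hand":1}]'
python3 -m inch '[{"ax":0,"ay":0,"az":0,"x":0,"y":1,"z":0,"hand":1},{"ax":0,"ay":0,"az":0,"x":0,"y":0,"z":0,"hand":1}]'
python3 -m inch '[{"ax":0,"ay":0,"az":0,"x":0,"y":0.5,"z":0,"hand":1},{"ax":0,"ay":0,"az":0,"x":0,"y":0,"z":0,"hand":1}]'
python3 -m inch '[{"ax":0,"ay":0,"az":0,"x":0,"y":0.5,"z":0,"hand":1},{"ax":0,"ay":0,"az":0,"x":0,"y":0,"z":0,"hand":1}]'
python3 -m inch '[{"ax":0,"ay":0,"az":0,"x":0,"y":0.5,"z":0,"hand":1},{"ax":0,"ay":0,"az":0,"x":0,"y":0,"z":0,"hand":1}]'
```

```text
time: 6.35
eef_pos: [0.5424, -0.0536, 0.1476]
tcp_rot: [0.56, -0.432, 0.431, -0.56]
contact_force: [0.1, -0.5, -2.0]
opening: 0.168
time: 6.52
eef_pos: [0.5428, -0.0538, 0.1472]
tcp_rot: [0.56, -0.431, 0.431, -0.56]
contact_force: [0.2, -0.2, -1.1]
opening: 0.166
time: 6.68
eef_pos: [0.5429, -0.0538, 0.1469]
tcp_rot: [-0.56, 0.431, -0.431, 0.56]
contact_force: [0.2, 0.3, -1.5]
opening: 0.166
time: 6.85
eef_pos: [0.5429, -0.0538, 0.1464]
tcp_rot: [-0.56, 0.431, -0.431, 0.56]
contact_force: [0.1, -0.5, -0.4]
opening: 0.169
time: 7.02
eef_pos: [0.5428, -0.0537, 0.1458]
tcp_rot: [0.56, -0.431, 0.431, -0.56]
contact_force: [0.4, -0.0, -0.9]
opening: 0.173
```

```bash

python3 -m inch '[{"ax":0,"ay":0,"az":0,"x":0,"y":0.5,"z":0,"hand":1},{"ax":0,"ay":0,"az":0,"x":0,"y":0,"z":0,"hand":1}]'
python3 -m inch '[{"ax":0,"ay":0,"az":0,"x":0,"y":0.5,"z":0,"hand":1},{"ax":0,"ay":0,"az":0,"x":0,"y":0,"z":0,"hand":1}]'
python3 -m inch '[{"ax":0,"ay":0,"az":0,"x":0,"y":0.4,"z":0,"hand":1},{"ax":0,"ay":0,"az":0,"x":0,"y":0,"z":0,"hand":1}]'
```

```text
time: 7.18
eef_pos: [0.5428, -0.0537, 0.1452]
tcp_rot: [0.56, -0.431, 0.431, -0.56]
contact_force: [-0.3, -0.0, -0.8]
opening: 0.169
time: 7.35
eef_pos: [0.5429, -0.0538, 0.1449]
tcp_rot: [-0.56, 0.431, -0.431, 0.56]
contact_force: [-0.2, -0.4, -0.5]
opening: 0.168
time: 7.52
eef_pos: [0.543, -0.0538, 0.1448]
tcp_rot: [-0.56, 0.431, -0.431, 0.56]
contact_force: [0.5, 0.2, -0.0]
opening: 0.168
```

```bash

python3 -m inch '[{"ax":0,"ay":0,"az":0,"x":0,"y":0.3,"z":0,"hand":1},{"ax":0,"ay":0,"az":0,"x":0,"y":0,"z":0,"hand":1}]'
python3 -m inch '[{"ax":0,"ay":0,"az":0,"x":0,"y":0.3,"z":0,"hand":1},{"ax":0,"ay":0,"az":0,"x":0,"y":0,"z":0,"hand":1}]'
python3 -c "
from h import *
s=get_state();print(s['eef_pos'],s['contact_force'],s['wrist_torque'])"
```

```text
time: 7.68
eef_pos: [0.543, -0.0538, 0.1446]
tcp_rot: [-0.56, 0.431, -0.431, 0.56]
contact_force: [-1.2, -0.1, 1.0]
opening: 0.168
time: 7.85
eef_pos: [0.5431, -0.0537, 0.1444]
tcp_rot: [-0.56, 0.431, -0.431, 0.56]
contact_force: [-1.5, 1.5, 3.3]
opening: 0.168
[ 0.54311926 -0.05373674  0.14435945] [-1.49692904  1.52397823  3.33326325] [ 0.17022694  0.18700599 -0.04709165]
```

```bash
python3 -c "
from h import *
shot('wrist','w5');s=get_state();print(s['eef_pos'],s['contact_force'])
a=cv2.imread('pics/w5.png')[220:320,260:390];cv2.imwrite('pics/w5c.png',cv2.resize(a,None,fx=6,fy=6,interpolation=cv2.INTER_CUBIC))"
```

```text
[ 0.54301815 -0.05351809  0.14401693] [ 0.17988621  1.91397929 -0.69324097]
```

View pics/w5c.png

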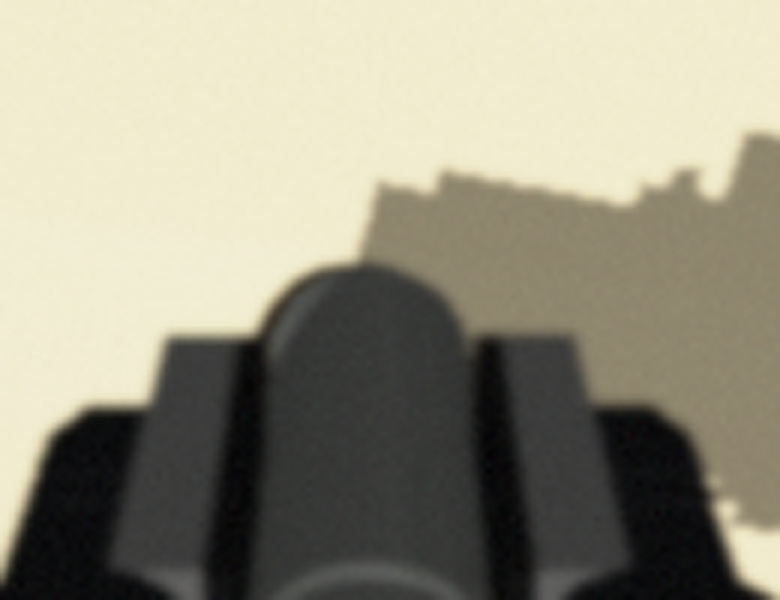

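The sliver of hole left of and behind the peg, together with the side force of +1.9 N in y and the drop in Fz, says the peg is about at the hole and slightly too far right. I'll shift 0.3 mm left and ease down.

```bash

python3 -m inch '[{"ax":0,"ay":0,"az":0,"x":-0.3,"y":0,"z":0,"hand":1},{"ax":0,"ay":0,"az":0,"x":0,"y":0.4,"z":0,"hand":1},{"ax":0,"ay":0,"az":0,"x":0,"y":0,"z":0,"hand":1}]'
python3 -m inch '[{"ax":0,"ay":0,"az":0,"x":0,"y":0.5,"z":0,"hand":1},{"ax":0,"ay":0,"az":0,"x":0,"y":0,"z":0,"hand":1}]'
python3 -m inch '[{"ax":0,"ay":0,"az":0,"x":0,"y":0.5,"z":0,"hand":1},{"ax":0,"ay":0,"az":0,"x":0,"y":0,"z":0,"hand":1}]'
```

```text
time: 8.15
eef_pos: [0.5426, -0.0533, 0.1428]
tcp_rot: [-0.56, 0.432, -0.431, 0.56]
contact_force: [1.1, 0.5, -1.1]
opening: 0.169
time: 8.32
eef_pos: [0.5426, -0.0533, 0.1425]
tcp_rot: [-0.56, 0.432, -0.431, 0.56]
contact_force: [0.9, 2.4, -0.8]
opening: 0.17
time: 8.48
eef_pos: [0.5427, -0.0533, 0.1422]
tcp_rot: [-0.56, 0.431, -0.431, 0.56]
contact_force: [-0.0, 1.3, -1.0]
opening: 0.168
```

It's in the hole: the tool is 2.5 mm below first contact with no axial load. Continue down.

```bash

python3 -m inch '[{"ax":0,"ay":0,"az":0,"x":-0.2,"y":0.5,"z":0,"hand":1},{"ax":0,"ay":0,"az":0,"x":0,"y":0.5,"z":0,"hand":1},{"ax":0,"ay":0,"az":0,"x":0,"y":0.5,"z":0,"hand":1},{"ax":0,"ay":0,"az":0,"x":0,"y":0,"z":0,"hand":1}]'
python3 -m inch '[{"ax":0,"ay":0,"az":0,"x":0,"y":1,"z":0,"hand":1},{"ax":0,"ay":0,"az":0,"x":0,"y":1,"z":0,"hand":1},{"ax":0,"ay":0,"az":0,"x":0,"y":0,"z":0,"hand":1}]'
python3 -m inch '[{"ax":0,"ay":0,"az":0,"x":0,"y":1,"z":0,"hand":1},{"ax":0,"ay":0,"az":0,"x":0,"y":1,"z":0,"hand":1},{"ax":0,"ay":0,"az":0,"x":0,"y":0,"z":0,"hand":1}]'
```

```text
time: 8.82
eef_pos: [0.5427, -0.0533, 0.1408]
tcp_rot: [-0.56, 0.431, -0.431, 0.56]
contact_force: [0.1, 1.9, -0.0]
opening: 0.17
time: 9.07
eef_pos: [0.5427, -0.0532, 0.1387]
tcp_rot: [-0.56, 0.431, -0.431, 0.56]
contact_force: [0.4, 1.5, -0.1]
opening: 0.165
time: 9.32
eef_pos: [0.5428, -0.0531, 0.1368]
tcp_rot: [-0.56, 0.431, -0.431, 0.56]
contact_force: [1.2, 1.7, -0.6]
opening: 0.167
```

```bash

python3 -m inch '[{"ax":0,"ay":0,"az":0,"x":-0.2,"y":1,"z":0,"hand":1},{"ax":0,"ay":0,"az":0,"x":0,"y":1,"z":0,"hand":1},{"ax":0,"ay":0,"az":0,"x":0,"y":0,"z":0,"hand":1}]'
python3 -m inch '[{"ax":0,"ay":0,"az":0,"x":0,"y":1,"z":0,"hand":1},{"ax":0,"ay":0,"az":0,"x":0,"y":1,"z":0,"hand":1},{"ax":0,"ay":0,"az":0,"x":0,"y":0,"z":0,"hand":1}]'
python3 -m inch '[{"ax":0,"ay":0,"az":0,"x":0,"y":1,"z":0,"hand":1},{"ax":0,"ay":0,"az":0,"x":0,"y":0,"z":0,"hand":1}]'
python3 -m inch '[{"ax":0,"ay":0,"az":0,"x":0,"y":1,"z":0,"hand":1},{"ax":0,"ay":0,"az":0,"x":0,"y":0,"z":0,"hand":1}]'
```

```text
time: 9.57
eef_pos: [0.5427, -0.0529, 0.1348]
tcp_rot: [-0.56, 0.431, -0.431, 0.56]
contact_force: [0.7, 2.2, -0.5]
opening: 0.169
time: 9.82
eef_pos: [0.5428, -0.0529, 0.1331]
tcp_rot: [-0.56, 0.431, -0.431, 0.56]
contact_force: [-0.8, 2.8, 1.7]
opening: 0.171
time: 9.98
eef_pos: [0.5428, -0.0529, 0.1324]
tcp_rot: [-0.56, 0.431, -0.431, 0.56]
contact_force: [-0.4, 4.0, 3.8]
opening: 0.172
time: 10.15
eef_pos: [0.5429, -0.0529, 0.1318]
tcp_rot: [-0.56, 0.431, -0.431, 0.56]
contact_force: [-2.2, 4.3, 6.1]
opening: 0.167
```

```bash

python3 -m inch '[{"ax":0,"ay":0,"az":0,"x":-0.3,"y":0,"z":0,"hand":1},{"ax":0,"ay":0,"az":0,"x":0,"y":1,"z":0,"hand":1},{"ax":0,"ay":0,"az":0,"x":0,"y":0,"z":0,"hand":1}]' 80
python3 -m inch '[{"ax":0,"ay":0,"az":0,"x":0,"y":1,"z":0,"hand":1},{"ax":0,"ay":0,"az":0,"x":0,"y":0,"z":0,"hand":1}]'
python3 -m inch '[{"ax":0,"ay":0,"az":0,"x":0,"y":1,"z":0,"hand":1},{"ax":0,"ay":0,"az":0,"x":0,"y":0,"z":0,"hand":1}]'
python3 -m inch '[{"ax":0,"ay":0,"az":0,"x":0,"y":1,"z":0,"hand":1},{"ax":0,"ay":0,"az":0,"x":0,"y":0,"z":0,"hand":1}]'
```

```text
time: 10.4
eef_pos: [0.543, -0.0529, 0.1313]
tcp_rot: [-0.56, 0.431, -0.431, 0.56]
contact_force: [-2.5, 3.7, 8.2]
opening: 0.165
time: 10.57
eef_pos: [0.543, -0.0529, 0.1307]
tcp_rot: [0.56, -0.431, 0.431, -0.56]
contact_force: [-3.5, 3.8, 10.2]
opening: 0.163
time: 10.73
eef_pos: [0.5431, -0.053, 0.13]
tcp_rot: [0.56, -0.431, 0.431, -0.56]
contact_force: [-3.2, 3.6, 9.4]
opening: 0.161
time: 10.9
eef_pos: [0.5431, -0.053, 0.1289]
tcp_rot: [0.56, -0.431, 0.431, -0.56]
contact_force: [-3.8, 3.6, 10.2]
opening: 0.163
```

```bash

python3 -m inch '[{"ax":0,"ay":0,"az":0,"x":0,"y":1,"z":-0.3,"hand":1},{"ax":0,"ay":0,"az":0,"x":0,"y":0,"z":0,"hand":1}]'
python3 -m inch '[{"ax":0,"ay":0,"az":0,"x":0,"y":1,"z":0,"hand":1},{"ax":0,"ay":0,"az":0,"x":0,"y":0,"z":0,"hand":1}]'
python3 -m inch '[{"ax":0,"ay":0,"az":0,"x":0,"y":1,"z":0,"hand":1},{"ax":0,"ay":0,"az":0,"x":0,"y":0,"z":0,"hand":1}]'
python3 -m inch '[{"ax":0,"ay":0,"az":0,"x":0,"y":1,"z":0,"hand":1},{"ax":0,"ay":0,"az":0,"x":0,"y":0,"z":0,"hand":1}]'
```

```text
time: 11.07
eef_pos: [0.5431, -0.053, 0.1288]
tcp_rot: [-0.56, 0.431, -0.432, 0.561]
contact_force: [-4.9, 4.0, 14.9]
opening: 0.161
time: 11.23
eef_pos: [0.5433, -0.053, 0.1288]
tcp_rot: [-0.56, 0.431, -0.431, 0.56]
contact_force: [-7.3, 4.3, 18.8]
opening: 0.163
time: 11.4
eef_pos: [0.5434, -0.053, 0.1287]
tcp_rot: [-0.56, 0.431, -0.431, 0.56]
contact_force: [-8.5, 5.6, 22.0]
opening: 0.167
time: 11.57
eef_pos: [0.5434, -0.053, 0.1287]
tcp_rot: [0.56, -0.431, 0.431, -0.56]
contact_force: [-10.5, 5.7, 26.3]
opening: 0.165
```

Bottomed at the predicted depth, 16 mm below contact, with 26 N. I'll relieve the load, then open gently.

```bash

python3 -m inch '[{"ax":0,"ay":0,"az":0,"x":0,"y":-2,"z":-0.3,"hand":1},{"ax":0,"ay":0,"az":0,"x":-0.3,"y":-2,"z":-0.3,"hand":1},{"ax":0,"ay":0,"az":0,"x":0,"y":0,"z":0,"hand":1}]' 30
python3 -m inch '[{"ax":0,"ay":0,"az":0,"x":0,"y":0,"z":0,"hand":0.6},{"ax":0,"ay":0,"az":0,"x":0,"y":0,"z":0,"hand":0.5},{"ax":0,"ay":0,"az":0,"x":0,"y":0,"z":0,"hand":0.3},{"ax":0,"ay":0,"az":0,"x":0,"y":0,"z":0,"hand":0.2},{"ax":0,"ay":0,"az":0,"x":0,"y":0,"z":0,"hand":0.1}]'
```

```text
time: 11.82
eef_pos: [0.5429, -0.053, 0.1289]
tcp_rot: [-0.56, 0.43, -0.432, 0.561]
contact_force: [-1.8, 3.9, 9.3]
opening: 0.164
time: 12.23
eef_pos: [0.5412, -0.0529, 0.1261]
tcp_rot: [0.561, -0.432, 0.431, -0.56]
contact_force: [0.1, 0.7, 0.2]
opening: 0.447
```

```bash

python3 -m inch '[{"ax":0,"ay":0,"az":0,"x":0,"y":-10,"z":0,"hand":-0.2},{"ax":0,"ay":0,"az":0,"x":0,"y":-20,"z":0,"hand":-0.2},{"ax":0,"ay":0,"az":0,"x":0,"y":-25,"z":0,"hand":-0.2},{"ax":0,"ay":0,"az":0,"x":0,"y":-25,"z":0,"hand":-0.5},{"ax":0,"ay":0,"az":0,"x":0,"y":-20,"z":0,"hand":-0.5}]'
python3 -m inch '[{"ax":0,"ay":0,"az":0,"x":0,"y":-20,"z":-25,"hand":-1},{"ax":0,"ay":0,"az":0,"x":0,"y":0,"z":-25,"hand":-1},{"ax":0,"ay":0,"az":0,"x":0,"y":0,"z":0,"hand":-1},{"ax":0,"ay":0,"az":0,"x":0,"y":0,"z":0,"hand":-1}]'
python3 - <<'E'
from h import *
shot('wrist','w6');shot('side','s6');s=get_state();print(s['eef_pos'],s['contact_force'])
a=cv2.imread('pics/s6.png')[165:285,310:430];b=cv2.imread('pics/w6.png')
b=cv2.resize(b,(480,360));a=cv2.resize(a,(320,320),interpolation=cv2.INTER_CUBIC)
o=np.zeros((360,800,3),np.uint8);o[:,:480]=b;o[:320,480:]=a;cv2.imwrite('pics/c6.png',o)
E
```

```text
time: 12.65
eef_pos: [0.5422, -0.0529, 0.2297]
tcp_rot: [-0.56, 0.43, -0.432, 0.561]
contact_force: [0.9, 0.4, 0.0]
opening: 0.753
time: 12.98
eef_pos: [0.493, -0.0658, 0.2479]
tcp_rot: [-0.56, 0.431, -0.432, 0.56]
contact_force: [0.3, -0.2, -1.2]
opening: 0.999
[ 0.49359906 -0.06553052  0.24710121] [ 0.2681528   0.19362621 -0.44356146]
```

View pics/c6.png

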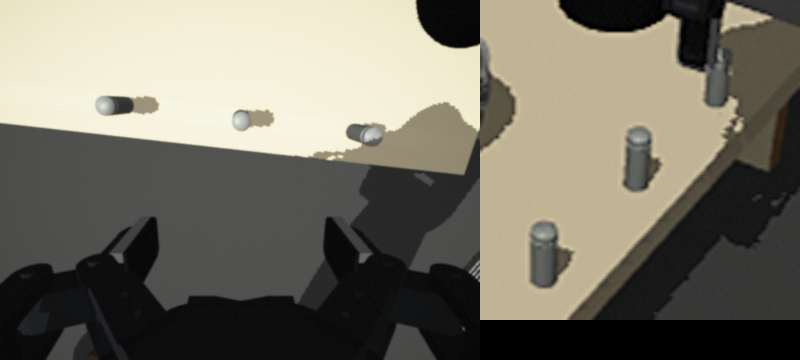

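The wrist view shows the middle peg between its neighbours. In the side crop it is upright and about as tall as they are. A quick triangulation of the domes checks the height.

```bash
python3 - <<'E'
from h import *
def tri(a,b):
    A=[];B=[]
    for fn,(u,v) in(('w6',a),('s6',b)):
        p=ray(fn,u,v,.15);q=ray(fn,u,v,.05);d=(q-p)/np.linalg.norm(q-p);M=np.eye(3)-np.outer(d,d);A.append(M);B.append(M@p)
    return np.linalg.lstsq(np.vstack(A),np.hstack(B),rcond=None)[0].round(4)
print('mid',tri((321.5,160),(369.3,215.6)),'L',tri((141.3,140),(333.6,251.3)))
a=cv2.imread('pics/s6.png')[195:285,315:390];cv2.imwrite('pics/c7.png',cv2.resize(a,None,fx=6.6,fy=6.6,interpolation=cv2.INTER_CUBIC))
E
```

```text
mid [ 0.5425 -0.0535  0.1476] L [0.5262 0.0561 0.1484]
```

View pics/c7.png

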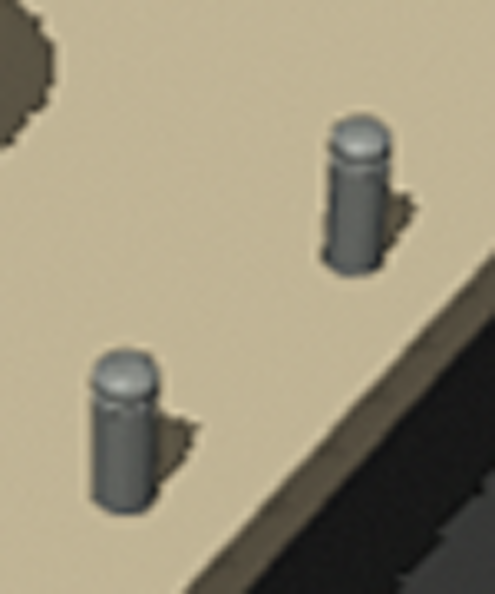

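```bash
python3 - <<'E'
from h import *
for n,x,y in(('L',.5262,.0555),('mid',.5420,-.0535),('R',.556,-.159)):
    for c in('s6','w6'):
        a,b=proj(c,[x,y,.154]),proj(c,[x,y,.11]);print(n,c,(a-b).round(2),b.round(1))
s=get_state();print(s['time'])
shot('wrist','w7')
a=cv2.imread('pics/w7.png')[115:215,100:540];cv2.imwrite('pics/c8.png',cv2.resize(a,(792,180),interpolation=cv2.INTER_CUBIC))
b=cv2.imread('pics/w7.png')[130:190,285:355];b=cv2.resize(b,None,fx=6,fy=6,interpolation=cv2.INTER_CUBIC)
l=cv2.imread('pics/w7.png')[110:170,120:190];l=cv2.resize(l,None,fx=6,fy=6,interpolation=cv2.INTER_CUBIC)
cv2.imwrite('pics/c8.png',np.hstack([l,b]))
E
```

```text
L s6 [  0.25 -20.01] [333.6 268.5]
L w6 [-29.6    0.99] [167.6 139.6]
mid s6 [  1.4  -19.65] [368.3 232.4]
mid w6 [0.1  4.38] [321.3 157.4]
R s6 [  2.22 -19.19] [397.7 202.7]
R w6 [27.19  7.8 ] [465.9 176. ]
13.0833
```

View pics/c8.png

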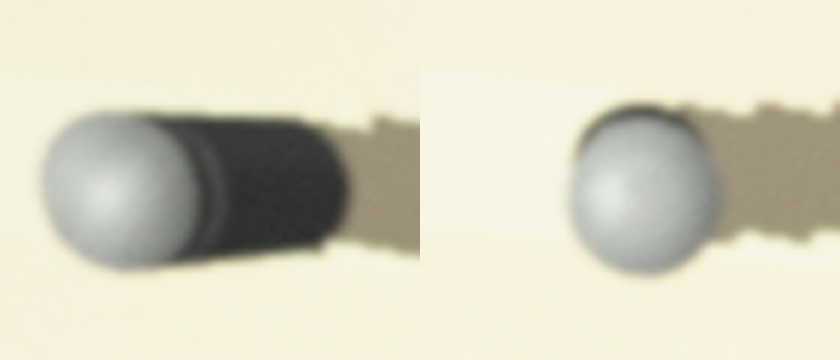

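The side-view lean (1.4 px) matches what an upright peg should show, and the length ratio to the left peg fits too. Robot is clear, so I'm handing in.

```bash
python3 -c "
from plant import *
print(sign_off(),get_state()['time'])"
```

```text
the job is handed in; nothing more can be done
the job is handed in; nothing more can be done
```

The loose peg is back in the empty hole and pressed fully home. I released it and left the arm clear, about 13 s into the 67 s allowed.

- **Feeling for the hole:** the peg met the rim with about 3–4 N in the readings, well under the 30 N limit, and dropped in after a 0.3 mm sideways shift.
- **Pressing home:** the nylon fingers resisted with about 10 N. The peg then stopped hard 16 mm below first contact, the full hole depth, and I pressed to 26 N there.
- **Height:** its dome measured within 1 mm of the left neighbour's. Both dome heights came out about 6 mm below the expected 154 mm, which I put down to how I picked the dome points in the images. I relied on the comparison between pegs and on the 16 mm stop.
- **Upright:** its lean in the side picture (about 1.4 px) matched what an upright peg should show there.
- **Side load:** the force reached about 10 N sideways while bottoming out; I eased most of it off before opening the gripper.
- **Crockery, jar and grinder:** I did not measure their positions again at the end. The planned path kept clear of them and the force readings showed no unexpected contact.

The first batch of move commands was refused for missing keys, and nothing moved.

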